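# Tamp the ice blocks level in the bench ice pan

## Task

The blocks in the blue ice pan have heaped up, and specimen pots will not stand straight on them. Take the tamper and press the ice down with it until all the blocks lie in one level layer on the pan's floor, then stand the tamper upright on the bare worktop, clear of the pan, and let go. Touch the ice only with the tamper, keep every block in the pan, and leave the specimen pots, the timer and the mouse as they are.

Things in the scene. Friction and masses are not known exactly. Their poses are not given: they have to be found in the camera images.
- pan: square blue foam ice pan, open at the top, fixed to the worktop behind the shut laptop: 142 mm outside, 124 mm inside, walls 9 mm thick, rim 68 mm above the worktop. Origin: centre of its underside on the worktop; x and y run parallel to its sides, z up
- pan_bed (a point): the centre of the pan's inner floor, 10 mm above the worktop; axes as the pan's
- tamper_grip (a point): hand tamper, 0.3 to 0.5 kg, 142 mm tall, standing upright on the worktop right of the laptop. This point: middle of its black grip, on the stem axis, 111 mm above the foot's underside. Grip: 42 mm along the tamper's x, 24 mm along y (two flat sides; take it across y), 56 mm tall, top 31 mm above this point; under it a round collar 42 mm across. z points up the stem
- tamper_foot (a point): centre of the flat underside of the tamper's foot; axes as the tamper's. The foot is a steel plate 76 mm along x, 64 mm along y, 8 mm thick, on a stem of 18 mm
- ice_1_center (a point): centre of a reusable ice block: slippery pale blue plastic, a 36 mm cube with edges bevelled by 10 mm, 43 g. Six of the eight lie on the pan's floor (centre 18 mm above it) in two rows along the pan's y; this is one of them
- ice_2_center (a point): centre of a reusable ice block: slippery pale blue plastic, a 36 mm cube with edges bevelled by 10 mm, 43 g. Six of the eight lie on the pan's floor (centre 18 mm above it) in two rows along the pan's y; this is one of them
- ice_3_center (a point): centre of a reusable ice block: slippery pale blue plastic, a 36 mm cube with edges bevelled by 10 mm, 43 g. Six of the eight lie on the pan's floor (centre 18 mm above it) in two rows along the pan's y; this is one of them
- ice_4_center (a point): centre of a reusable ice block: slippery pale blue plastic, a 36 mm cube with edges bevelled by 10 mm, 43 g. Six of the eight lie on the pan's floor (centre 18 mm above it) in two rows along the pan's y; this is one of them
- ice_5_center (a point): centre of a reusable ice block: slippery pale blue plastic, a 36 mm cube with edges bevelled by 10 mm, 43 g. Six of the eight lie on the pan's floor (centre 18 mm above it) in two rows along the pan's y; this is one of them
- ice_6_center (a point): centre of a reusable ice block: slippery pale blue plastic, a 36 mm cube with edges bevelled by 10 mm, 43 g. Six of the eight lie on the pan's floor (centre 18 mm above it) in two rows along the pan's y; this is one of them
- ice_7_center (a point): centre of a reusable ice block: slippery pale blue plastic, a 36 mm cube with edges bevelled by 10 mm, 43 g. This is one of the two that have ridden up over the gap between the two rows and stand about 24 mm proud, wedged on the blocks beside them. Pressed down it shoves them aside and drops to the floor (some 5 to 20 N); all eight have room in one layer
- ice_8_center (a point): centre of a reusable ice block: slippery pale blue plastic, a 36 mm cube with edges bevelled by 10 mm, 43 g. This is one of the two that have ridden up over the gap between the two rows and stand about 24 mm proud, wedged on the blocks beside them. Pressed down it shoves them aside and drops to the floor (some 5 to 20 N); all eight have room in one layer
- specimen_pot_5_mid (a point): white-lidded specimen pot, 49 mm across and 65 mm tall, standing right of the pan; bystander. This point is its centre
- timer_mid (a point): white bench timer, 32 x 66 x 67 mm, standing behind the tamper; bystander. This point is its centre
- mouse_mid (a point): black computer mouse, 112 x 57 x 39 mm, in front of the laptop at the right; bystander. This point is its centre

How it is judged:
By the outcome, as a careful person would: the job done as asked, in the order asked, and still so for the second after the job is handed in, with the robot touching nothing.
It also fails if it takes over 51 s, if anything falls off the work surface, if the arm or the gripper's body presses on something with over 40 N, if the wrist force passes 120 N, or if a joint passes its speed limit or range.

## Robot

A 7-joint arm with a two-finger parallel gripper is mounted at the origin on a cart in front of the work surface, level with it; the furniture and walls round the work are solid. World frame = base frame: x ahead of the robot, y to its left, z up, the work surface at z = 0. Lengths are in m, angles in degrees, forces in N, time in s.
With the tool pointing down it reaches from about 0.425 to 0.875 m from the base axis. Payload 9.9 kg.
Tool frame: the origin (TCP) lies on the centre line of the jaws, within the pads' length; the fingertips stand 19 mm ahead of it and the grasp point (between the pads) is the TCP (tips_ahead is the distance from the TCP to the fingertips, in m); z points along the fingers, y is the line along which they close (so a half turn about z gives the same grasp; the last joint's range is limited). The gripper opens to 85 mm and grips with 20 to 120 N. Pads are 22 mm wide; open, the fingers measure 114 mm over their backs; the gripper's body (76 mm by 85 mm) begins 54 mm behind the grasp point. The pads swing forward as they close: fully open they stand 13 mm farther back than shut.
Start: joints at [72.261, 32.985, 1.427, 82.34, -0.859, 64.687, -3.237], TCP at [0.151, -0.658, 0.25] pointing down, gripper open.
Joint ranges: [-157.87, 157.87], [-19.46, 123.44], [-87.15, 90], [11.01, 140.99], [-62.26, 242.26], [9.8, 113.94], [-161.44, 161.44]. Speed limits (degrees/s): [127.2, 127.2, 172.46, 172.46, 180, 180, 180].

## Interface

Orientations are given as [roll, pitch, yaw] about the fixed x, y, z axes, in that order (R = Rz(yaw) Ry(pitch) Rx(roll)).
In Python, from bench import * gives the robot as it stands.
- The arm moves only by the tool move_arm, never from a script. Its argument "motion" is a list of rows, each a list of 3 entries, a list of its own where there are three numbers: the shift along the tool's x, y, z in m, then the turn about the tool's z in rad, then the finger opening in m, from 0 to 0.0854. In form: [[[tx, ty, tz], roll, fingers], ...]. A call has 1 to 12 rows; each row is the pose to reach, as a shift and turn from the pose commanded when the call began, along the tool's axes at that moment; what a row does not reach only later rows make up. A row lasts 1/12 s, in which the tool goes at most 41.7 mm and 7.16 degrees, less where a joint would pass 70% of its speed; a pose out of reach is approached as far as the arm can. A call with a gripper value outside its range is refused whole. The fingers move at their own pace and stop on an object; "grip_force" is the grip in N (left out, the last holds). Time passes only in rows, so rows that repeat a pose let the fingers close. It gives the time, the measured TCP pose, the force, the opening and the grip force at its end, in the units of the state.
- get_state(): the state, without advancing time (a new reading comes with each control period).
- grab_frame(name): name is "scene" or "top" or "wrist"; returns a dict with "frame" (420x560x3 uint8, red, green, blue), "mtx" (3x3 intrinsics, pixels), "k1" (the pictures are not rectified: a ray, as slopes to the right and down, at radius r is drawn at 1 + k1 r^2 times it, then the intrinsics apply), "pose" (4x4, takes a point from camera to world coordinates); the wrist camera has in their place "tool_from_camera" (4x4, takes a point from camera to tool coordinates, whose origin is the TCP and whose axes are the flange's). Camera axes: x right, y down, z forward; pixel columns grow to the right and rows downward; lengths in m; the calibration is good to about 2 mm. A picture is of the moment at which its call begins: read the wrist's pose just before it. There is no depth.
- sign_off(): hands the job in; it is judged then, once.
Trained networks look in a picture, given as the dict that the camera call returned (one of the last four; its "shot" number tells which), for a name from the list of things; names that differ only in an ending like _2 or _b are one class to them, and where a whole thing is asked for, a point or a joint stands for the part that bears it (a point fixed in the world has none). Each returns a list of dicts, best first, with "score" (0 to 1); they miss things now and then, are a little off and sometimes report something else, mostly with a low value. They report only what shows in the picture. A call takes as long as a camera call.
- look_for(label, picture): "position" ([x, y, z] in m, in world coordinates, good to about 4 mm: the middle of the surface that is visible of it).
- pinpoint(label, picture): "position" ([x, y, z] in m, in world coordinates, good to about 4 mm: a listed point, or the origin of a listed thing).
The state is a dict: "time_s": time; "joint_positions": joint angles; "qvel": joint speeds; "effort": joint torques, N m; "eef_pos": TCP position; "ee_rot": TCP orientation; "contact_force": force on the tool from outside, world axes, zero at the start; "wrist_torque": the same for the moment, N m; "opening": finger opening in m; "grasp_force": force on a finger pad.
Only numpy, scipy, OpenCV 4.12 (cv2) and the standard library are available. Lean on these libraries where they do the work, as an engineer would, in place of code of your own. Each camera call takes 0.05 s, during which the arm holds its last target. There are 200 camera calls.

## Working session

There is one attempt and no reset: what is moved stays moved. The work goes in short steps, Python scripts to look and compute and a tool call to move; the robot and the scene stay as the last step left them, time stands still between calls to the robot, and variables do not carry over. Pictures are saved under pics/ and viewed, at most 10 in all, crops included, and the job is handed in when it is done.

Besides the shell and the picture viewer there is one more tool, called after "Call:" by a JSON object that holds its "op" and its "data", one argument or row to a line. move_arm: Moves the arm, as the interface text tells. Its arguments: {"type":"object","properties":{"motion":{"type":"array"},"grip_force":{"type":"number"}},"required":["motion"]}

```bash
mkdir -p pics; cat > h.py <<'E'
from bench import *
import numpy as np, cv2
from scipy.spatial.transform import Rotation as R
def save(p,n): cv2.imwrite('pics/'+n,p['frame'][:,:,::-1])
def proj(p,X,T=None):
    T=p['pose'] if T is None else T
    c=(np.linalg.inv(T)@np.append(X,1))[:3]; s=c[:2]/c[2]; s=s*(1+p['k1']*(s@s)); return (np.array(p['mtx'])@np.append(s,1))[:2]
E
python3 - <<'E'
from h import *
s=get_state(); print({k:np.round(v,3).tolist() for k,v in s.items()})
ps=[grab_frame(n) for n in ('scene','top')]
for p,n in zip(ps,('scene','top')):
    save(p,n+'0.png')
    for l in ['pan','pan_bed','tamper_grip','tamper_foot','ice_1_center','ice_7_center','specimen_pot_5_mid','timer_mid','mouse_mid']:
        print(n,l,[(np.round(d['position'],3).tolist(),round(d['score'],2),proj(p,d['position']).round().tolist()) for d in pinpoint(l,p)[:9]])
cv2.imwrite('pics/both.png',cv2.resize(np.vstack([p['frame'] for p in ps])[:,:,::-1],(400,600)))
E
```

```text
{'time_s': 0.0, 'joint_positions': [72.262, 33.03, 1.424, 82.388, -0.859, 64.688, -3.237], 'qvel': [-0.018, -0.011, -0.017, -0.016, -0.065, 0.043, 0.022], 'effort': [0.001, -76.577, 2.251, -28.598, 0.015, 0.012, -0.0], 'eef_pos': [0.151, -0.657, 0.249], 'ee_rot': [-179.905, 0.005, 12.938], 'contact_force': [0.376, 0.006, 0.883], 'wrist_torque': [0.073, 0.048, 0.023], 'grasp_force': 0.0, 'opening': 0.085}
scene pan [([0.695, -0.146, 0.004], 0.73, [223.0, 290.0])]
scene pan_bed [([0.69, -0.144, 0.01], 0.68, [225.0, 289.0])]
scene tamper_grip [([0.47, -0.367, 0.112], 0.65, [278.0, 140.0])]
scene tamper_foot [([0.476, -0.368, 0.001], 0.91, [274.0, 172.0]), ([0.692, -0.144, 0.004], 0.15, [224.0, 291.0])]
scene ice_1_center [([0.667, -0.188, 0.029], 0.53, [227.0, 262.0])]
scene ice_7_center [([0.696, -0.18, 0.05], 0.91, [214.0, 266.0])]
scene specimen_pot_5_mid [([0.702, -0.327, 0.031], 0.62, [186.0, 215.0])]
scene timer_mid [([0.633, -0.357, 0.037], 0.55, [211.0, 191.0])]
scene mouse_mid [([0.328, -0.357, 0.017], 0.88, [334.0, 150.0]), ([0.469, -0.369, 0.114], 0.69, [277.0, 139.0]), ([0.664, -0.151, 0.026], 0.62, [236.0, 278.0])]
top pan [([0.694, -0.147, -0.006], 0.72, [250.0, 190.0])]
top pan_bed [([0.69, -0.144, 0.009], 0.93, [249.0, 187.0])]
top tamper_grip []
top tamper_foot []
top ice_1_center [([0.695, -0.177, 0.05], 0.3, [262.0, 174.0])]
top ice_7_center [([0.326, -0.358, 0.017], 0.58, [343.0, 314.0]), ([0.694, -0.178, 0.049], 0.53, [262.0, 175.0])]
top specimen_pot_5_mid [([0.657, -0.104, 0.026], 0.36, [232.0, 191.0])]
top timer_mid [([0.696, -0.176, 0.05], 0.23, [262.0, 174.0])]
top mouse_mid [([0.325, -0.359, 0.018], 0.76, [344.0, 314.0]), ([0.72, -0.142, 0.026], 0.29, [249.0, 174.0])]
```

View pics/top0.png

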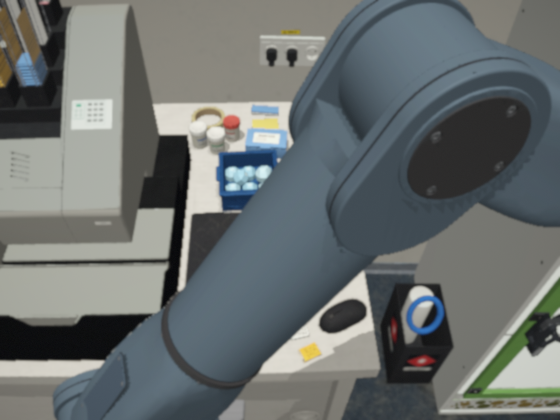

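View pics/scene0.png

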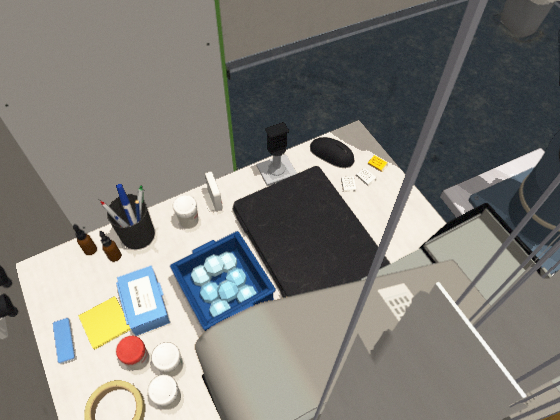

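The scene view shows the tamper at about (278,150) and the timer beside it at (213,190). The pan is at (222,285), and the laptop lies between the tamper and the pan. The top view is partly hidden by the arm, with the pan at (248,180). I'll move towards the tamper and look with the wrist camera.

Call:
{"op": "move_arm", "data": {
  "motion": [
    [[0.02,-0.012,-0.005],0,0.085],
    [[0.05,-0.03,-0.01],0,0.085],
    [[0.085,-0.05,-0.02],0,0.085],
    [[0.12,-0.07,-0.03],0,0.085],
    [[0.155,-0.09,-0.04],0,0.085],
    [[0.19,-0.11,-0.05],0,0.085],
    [[0.22,-0.13,-0.05],0,0.085],
    [[0.25,-0.15,-0.05],0,0.085],
    [[0.275,-0.165,-0.05],0,0.085],
    [[0.29,-0.175,-0.05],0,0.085],
    [[0.296,-0.176,-0.05],0,0.085],
    [[0.296,-0.176,-0.05],0,0.085]
  ]
}}

```text
time_s: 2.0
eef_pos: [0.4018, -0.419, 0.3004]
ee_rot: [180.0, -0.0, 13.1]
contact_force: [-0.0, -0.2, -0.2]
opening: 0.085
grasp_force: 0.0
```

```bash
cat >> h.py <<'E'
def wrist():
    s=get_state(); p=grab_frame('wrist')
    T=np.eye(4); T[:3,:3]=R.from_euler('xyz',s['ee_rot'],degrees=True).as_matrix(); T[:3,3]=s['eef_pos']
    p['wpose']=T@np.array(p['tool_from_camera']); return s,p
def ray(p,uv,z,T=None):
    "point on the world plane z seen at pixel uv"
    T=(p['wpose'] if 'wpose' in p else p['pose']) if T is None else T
    q=np.linalg.inv(np.array(p['mtx']))@np.array([uv[0],uv[1],1.]); d=q[:2].copy()
    for _ in range(20): d=q[:2]/(1+p['k1']*(d@d))
    v=np.array(T)[:3,:3]@np.append(d,1); o=np.array(T)[:3,3]; return o+v*(z-o[2])/v[2]
E
python3 - <<'E'
from h import *
s,p=wrist(); save(p,'w1.png'); print(s['eef_pos'],s['ee_rot'],s['joint_positions']); print(np.round(p['tool_from_camera'],3),p['mtx'],p['k1'])
t=grab_frame('top'); save(t,'t1.png')
for q,T in((p,p['wpose']),(t,t['pose'])):
  for l in ['pan_bed','tamper_grip','tamper_foot','timer_mid']:
    print(l,[(np.round(d['position'],3).tolist(),round(d['score'],2),proj(q,d['position'],T).round().tolist()) for d in pinpoint(l,q)[:3]])
E
```

```text
[ 0.40177211 -0.41904165  0.3003865 ] [ 1.79997500e+02 -4.01449312e-02  1.31158270e+01] [ 42.62510051  22.47818917  -1.52446828  92.71559754   0.60971675
  64.78918824 -35.92723398]
[[ 0.001 -0.962 -0.273  0.069]
 [ 1.     0.001 -0.    -0.001]
 [ 0.001 -0.273  0.962 -0.125]
 [ 0.     0.     0.     1.   ]] [[295.98659035   0.         281.34133855]
 [  0.         295.98659035 211.01712366]
 [  0.           0.           1.        ]] -0.06643066122344556
pan_bed []
tamper_grip []
tamper_foot [([0.471, -0.366, 0.004], 0.65, [256.0, 120.0])]
timer_mid []
pan_bed [([0.694, -0.142, 0.013], 0.69, [248.0, 184.0])]
tamper_grip [([0.469, -0.374, 0.111], 0.96, [351.0, 232.0]), ([0.719, -0.1, 0.028], 0.18, [232.0, 173.0])]
tamper_foot [([0.47, -0.369, -0.001], 0.86, [343.0, 262.0])]
timer_mid [([0.632, -0.353, 0.033], 0.8, [333.0, 199.0]), ([0.719, -0.139, 0.028], 0.23, [247.0, 173.0])]
```

View pics/w1.png

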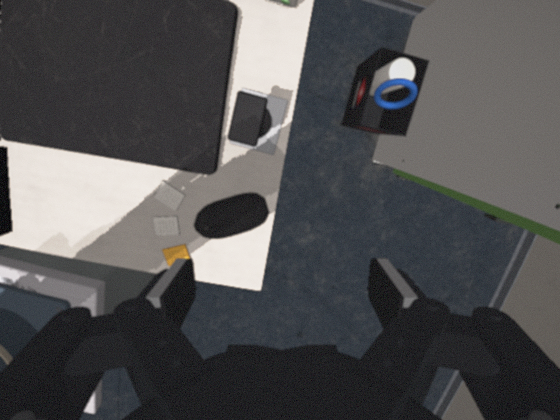

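The wrist picture shows the top of the tamper's grip, with corners near (236,91), (268,96), (260,146) and (229,140). The foot plate is to its right at (275,120), and the mouse is at (232,214). Next I'll work out the tamper's yaw and position.

```bash
python3 - <<'E'
from h import *
s,p=wrist()
f=p['frame']; 
c=f[75:165,215:300]; cv2.imwrite('pics/c1.png',cv2.resize(c[:,:,::-1],None,fx=6,fy=6,interpolation=cv2.INTER_CUBIC))
t=grab_frame('top'); b=proj(t,[0.69,-0.143,0.06]).astype(int); g=proj(t,[0.47,-0.37,0.07]).astype(int)
a=[cv2.resize(t['frame'][y-50:y+50,x-50:x+50,::-1],(400,400),interpolation=cv2.INTER_CUBIC) for x,y in(b,g)]
print(b,g); cv2.imwrite('pics/c2.png',np.hstack(a))
for uv in [(236,91),(268,96),(260,146),(229,140)]: print(ray(p,uv,.142).round(4))
E
```

```text
[248 172] [346 243]
[ 0.4886 -0.3572  0.142 ]
[ 0.4907 -0.3862  0.142 ]
[ 0.4455 -0.3884  0.142 ]
[ 0.4445 -0.359   0.142 ]
```

View pics/c1.png

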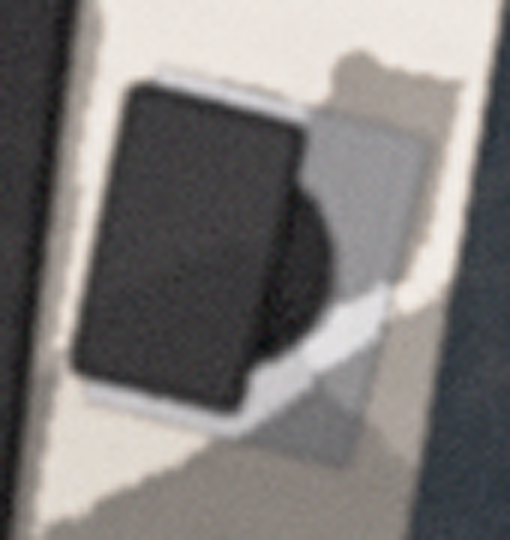

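View pics/c2.png

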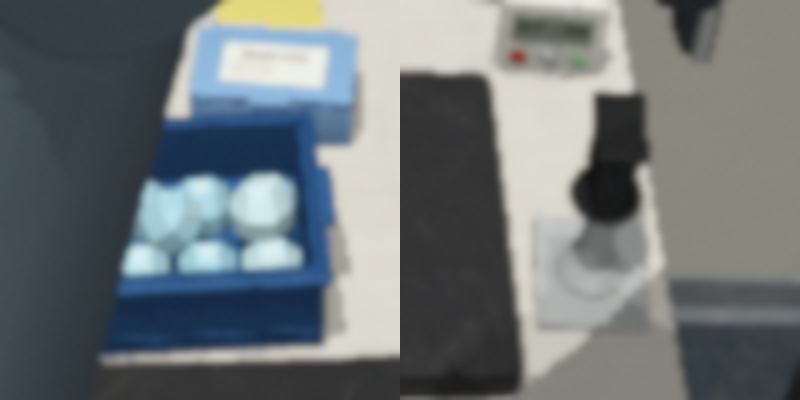

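Call:
{"op": "move_arm", "data": {
  "motion": [
    [[0.02,-0.01,0.02],0.06,0.085],
    [[0.045,-0.02,0.045],0.12,0.085],
    [[0.065,-0.03,0.065],0.185,0.085],
    [[0.073,-0.033,0.08],0.185,0.085],
    [[0.073,-0.033,0.08],0.185,0.085],
    [[0.073,-0.033,0.08],0.185,0.085]
  ]
}}

```text
time_s: 3.1
eef_pos: [0.4637, -0.3714, 0.2199]
ee_rot: [-180.0, 0.1, 2.4]
contact_force: [-1.1, -1.0, 1.2]
opening: 0.0851
grasp_force: 0.0
```

```bash
python3 - <<'E'
from h import *
s,p=wrist(); save(p,'w2.png'); print(s['eef_pos'],s['ee_rot'])
for l in ['tamper_grip','tamper_foot']:
    print(l,[(np.round(d['position'],3).tolist(),round(d['score'],2),proj(p,d['position'],p['wpose']).round().tolist()) for d in pinpoint(l,p)[:3]])
x=np.array([.466,-.37]); 
for sx,sy in((1,1),(1,-1),(-1,-1),(-1,1)): print(proj(p,[x[0]+sx*.021,x[1]+sy*.012,.142],p['wpose']).round(1))
E
```

```text
[ 0.46370219 -0.37136262  0.21992759] [-1.79959685e+02  9.09619701e-02  2.42322044e+00]
tamper_grip [([0.473, -0.369, 0.108], 0.79, [281.0, 201.0])]
tamper_foot [([0.469, -0.369, 0.003], 0.93, [280.0, 183.0])]
[264.9 193.2]
[299.2 194.6]
[295.8 250. ]
[263.4 248.7]
```

View pics/w2.png

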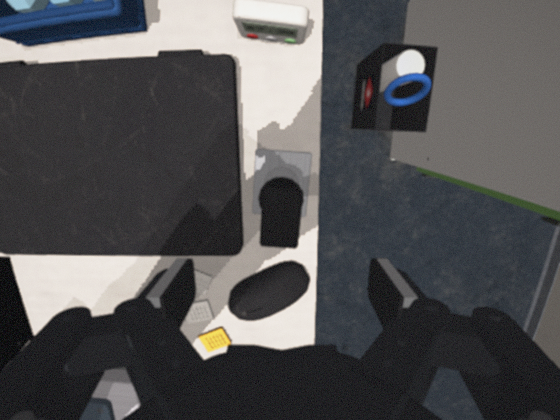

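```bash
python3 - <<'E'
from h import *
s,p=wrist()
g=cv2.cvtColor(p['frame'],cv2.COLOR_RGB2GRAY)
cv2.imwrite('pics/c3.png',cv2.resize(p['frame'][140:260,235:330,::-1],None,fx=5,fy=5,interpolation=cv2.INTER_CUBIC))
for uv in [(258,149),(312,152),(305,216),(253,213)]: print(ray(p,uv,.008).round(4))
for uv in [(261,246),(299,247)]: print(ray(p,uv,.142).round(4))
E
```

```text
[ 0.5074 -0.3446  0.008 ]
[ 0.5065 -0.4055  0.008 ]
[ 0.4309 -0.4022  0.008 ]
[ 0.4322 -0.3401  0.008 ]
[ 0.4463 -0.358   0.142 ]
[ 0.4466 -0.3863  0.142 ]
```

View pics/c3.png

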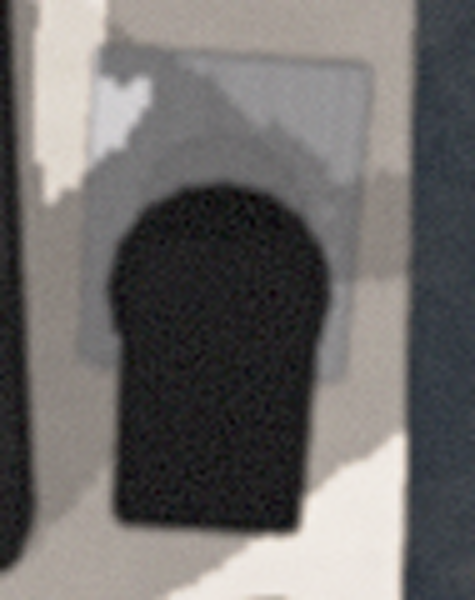

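The foot plate's corners are at about (254,150), (309,153), (303,216) and (251,212), which gives a yaw of about −2° and a centre near (0.469, −0.372). I'll go down and grip it.

Call:
{"op": "move_arm", "data": {
  "motion": [
    [[0.004,0.001,0.02],0.077,0.085],
    [[0.004,0.001,0.05],0.077,0.085],
    [[0.004,0.001,0.08],0.077,0.085],
    [[0.004,0.001,0.1],0.077,0.085],
    [[0.004,0.001,0.11],0.077,0.085],
    [[0.004,0.001,0.11],0.077,0.085],
    [[0.004,0.001,0.11],0.077,0.05],
    [[0.004,0.001,0.11],0.077,0.03],
    [[0.004,0.001,0.11],0.077,0.01],
    [[0.004,0.001,0.11],0.077,0.01],
    [[0.004,0.001,0.11],0.077,0.01],
    [[0.004,0.001,0.11],0.077,0.01]
  ],
  "grip_force": 100
}}

```text
time_s: 4.3
eef_pos: [0.4684, -0.3725, 0.1111]
ee_rot: [180.0, -0.1, -2.1]
contact_force: [-0.6, 2.3, 7.1]
opening: 0.0231
grasp_force: 97.2
```

Call:
{"op": "move_arm", "data": {
  "motion": [
    [[0,0,-0.01],0,0.01],
    [[0,0,-0.035],0,0.01],
    [[0,0,-0.07],0,0.01],
    [[0,0,-0.1],0,0.01],
    [[0.01,-0.01,-0.125],0,0.01],
    [[0.03,-0.03,-0.14],0,0.01],
    [[0.055,-0.055,-0.14],0,0.01],
    [[0.08,-0.08,-0.14],0,0.01],
    [[0.105,-0.105,-0.14],0,0.01],
    [[0.12,-0.12,-0.14],0,0.01],
    [[0.127,-0.127,-0.14],0,0.01],
    [[0.127,-0.127,-0.14],0,0.01]
  ]
}}

```text
time_s: 5.3
eef_pos: [0.6011, -0.247, 0.2501]
ee_rot: [-179.9, 0.0, -1.8]
contact_force: [-0.5, 0.5, -3.3]
opening: 0.0227
grasp_force: 98.3
```

```bash
cat >> h.py <<'E'
def look(tag,names=('wrist','scene','top')):
    s=get_state(); print(s['eef_pos'].round(4),s['ee_rot'].round(2),np.round(s['contact_force'],1),np.round(s['wrist_torque'],2),s['opening'],s['joint_positions'][6])
    ps=[]
    for n in names:
        p=wrist()[1] if n=='wrist' else grab_frame(n); T=p['wpose'] if n=='wrist' else p['pose']; ps.append((n,p,T))
        for l in ['pan_bed','ice_1_center']:
            print(n,l,[(np.round(d['position'],3).tolist(),round(d['score'],2),proj(p,d['position'],T).round().tolist()) for d in pinpoint(l,p)[:9]])
    ims=[]
    for n,p,T in ps:
        b=np.clip(proj(p,[.692,-.144,.06],T).astype(int),60,[500,360]); print(n,'crop centre',b)
        h=100 if n=='wrist' else 55
        x0,y0=max(b[0]-h,0),max(b[1]-h,0); ims.append(cv2.resize(p['frame'][y0:y0+2*h,x0:x0+2*h,::-1],(400,400),interpolation=cv2.INTER_CUBIC)); print(n,x0,y0,2*h)
    cv2.imwrite('pics/%s.png'%tag,cv2.resize(np.hstack(ims),None,fx=.66 if len(ims)>2 else 1,fy=.66 if len(ims)>2 else 1)); return ps
E
python3 -c "
from h import *
look('v1')"
```

```text
[ 0.6011 -0.247   0.2501] [-1.7991e+02  1.0000e-02 -1.8200e+00] [-0.5  0.5 -3.3] [ 0.04 -0.02 -0.02] 0.022689897816879332 -73.2594545980597
wrist pan_bed [([0.688, -0.141, 0.01], 0.85, [191.0, 115.0])]
wrist ice_1_center [([0.67, -0.186, 0.026], 0.66, [228.0, 129.0])]
scene pan_bed [([0.691, -0.144, 0.009], 0.8, [225.0, 289.0])]
scene ice_1_center [([0.669, -0.187, 0.026], 0.5, [226.0, 263.0])]
top pan_bed [([0.688, -0.144, 0.012], 0.64, [249.0, 186.0]), ([0.6, -0.246, 0.137], 0.56, [291.0, 178.0])]
top ice_1_center [([0.668, -0.188, 0.024], 0.51, [266.0, 189.0])]
wrist crop centre [179 108]
wrist 79 8 200
scene crop centre [221 278]
scene 166 223 110
top crop centre [248 172]
top 193 117 110
```

View pics/v1.png

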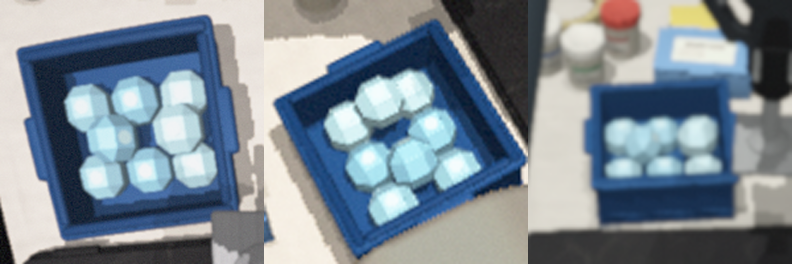

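The wrist view (left of the strip) shows two proud blocks, at view pixels (109,137) and (178,130), which is full-frame (162,112) and (214,107). The other six lie in two rows, and the tamper is held upright. I'll work out the positions and the pan's yaw.

```bash
python3 - <<'E'
from h import *
s,p=wrist()
f=lambda u:(79+u[0]/1.32,8+u[1]/1.32)
print('proud',[ray(p,f(u),.056).round(4).tolist() for u in((109,137),(178,130))])
print('low',[ray(p,f(u),.034).round(4).tolist() for u in((87,106),(134,98),(183,90),(102,176),(149,169),(194,165))])
c=np.array([ray(p,f(u),.068) for u in((18,48),(212,16),(236,205),(63,238))]); print('rim',c.round(4).tolist(),c.mean(0).round(4))
e=np.roll(c,-1,0)-c; print(np.degrees(np.arctan2(e[:,1],e[:,0])).round(1),np.linalg.norm(e,axis=1).round(4))
E
```

```text
proud [[0.6888, -0.1286, 0.056], [0.6912, -0.184, 0.056]]
low [[0.7161, -0.1045, 0.034], [0.72, -0.1449, 0.034], [0.724, -0.186, 0.034], [0.6584, -0.1096, 0.034], [0.6622, -0.1514, 0.034], [0.6638, -0.1903, 0.034]]
rim [[0.7558, -0.0718, 0.068], [0.7673, -0.2173, 0.068], [0.6323, -0.227, 0.068], [0.6117, -0.0841, 0.068]] [ 0.6918 -0.15    0.068 ]
[ -85.5 -175.9   98.2    4.9] [0.1459 0.1353 0.1444 0.1446]
```

Pan yaw is about +4.8° and its centre is about (0.691, −0.146). The proud blocks sit at local y of about +18 mm (A) and −38 mm (B). I'll align the foot with the pan and go above A.

Call:
{"op": "move_arm", "data": {
  "motion": [
    [[0.01,-0.015,0],-0.03,0.01],
    [[0.03,-0.04,0],-0.08,0.01],
    [[0.05,-0.07,0],-0.116,0.01],
    [[0.07,-0.1,0],-0.116,0.01],
    [[0.08,-0.115,0],-0.116,0.01],
    [[0.085,-0.122,0],-0.116,0.01],
    [[0.085,-0.122,0.01],-0.116,0.01],
    [[0.085,-0.122,0.03],-0.116,0.01],
    [[0.085,-0.122,0.05],-0.116,0.01],
    [[0.085,-0.122,0.058],-0.116,0.01],
    [[0.085,-0.122,0.058],-0.116,0.01],
    [[0.085,-0.122,0.058],-0.116,0.01]
  ]
}}

```text
time_s: 6.8
eef_pos: [0.6883, -0.1326, 0.1922]
ee_rot: [180.0, 0.1, 4.5]
contact_force: [0.1, -0.0, -1.9]
opening: 0.0233
grasp_force: 98.4
```

Call:
{"op": "move_arm", "data": {
  "motion": [
    [[0,-0.004,0.002],0,0.01],
    [[0,-0.004,0.006],0,0.01],
    [[0,-0.004,0.01],0,0.01],
    [[0,-0.004,0.013],0,0.01],
    [[0,-0.004,0.016],0,0.01],
    [[0,-0.004,0.018],0,0.01],
    [[0,-0.004,0.018],0,0.01]
  ]
}}

```text
time_s: 7.38
eef_pos: [0.6883, -0.1272, 0.1737]
ee_rot: [-180.0, 0.0, 4.6]
contact_force: [-0.9, -1.0, -2.5]
opening: 0.023
grasp_force: 98.5
```

Call:
{"op": "move_arm", "data": {
  "motion": [
    [[0,0,0.002],0,0.01],
    [[0,0,0.004],0,0.01],
    [[0,0,0.006],0,0.01],
    [[0,0,0.008],0,0.01],
    [[0,0,0.008],0,0.01]
  ]
}}

```text
time_s: 7.8
eef_pos: [0.6884, -0.1272, 0.1658]
ee_rot: [-180.0, 0.0, 4.6]
contact_force: [-0.3, 0.3, -3.7]
opening: 0.0232
grasp_force: 98.6
```

Call:
{"op": "move_arm", "data": {
  "motion": [
    [[0,0,0.002],0,0.01],
    [[0,0,0.004],0,0.01],
    [[0,0,0.006],0,0.01],
    [[0,0,0.008],0,0.01],
    [[0,0,0.008],0,0.01]
  ]
}}

```text
time_s: 8.22
eef_pos: [0.6884, -0.1269, 0.1582]
ee_rot: [-180.0, 0.0, 4.6]
contact_force: [-1.0, 0.5, 0.4]
opening: 0.0229
grasp_force: 99.0
```

```bash
python3 -c "
from h import *
look('v2')"
```

```text
[ 0.6884 -0.1269  0.1582] [-1.7997e+02  2.0000e-02  4.5800e+00] [-1.   0.5  0.4] [0.2  0.35 0.02] 0.022922327933472285 -79.78022757287428
wrist pan_bed [([0.657, -0.151, 0.028], 0.7, [305.0, 241.0])]
wrist ice_1_center [([0.668, -0.189, 0.03], 0.81, [348.0, 234.0])]
scene pan_bed []
scene ice_1_center []
top pan_bed [([0.689, -0.144, 0.01], 0.68, [249.0, 187.0])]
top ice_1_center [([0.659, -0.186, 0.023], 0.46, [265.0, 192.0])]
wrist crop centre [304 214]
wrist 204 114 200
scene crop centre [221 278]
scene 166 223 110
top crop centre [248 172]
top 193 117 110
```

View pics/v2.png

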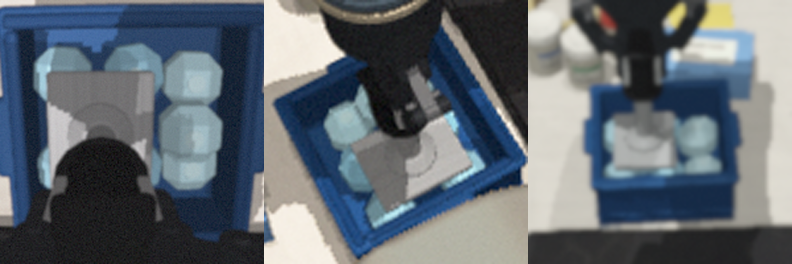

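Nothing blocks the foot at 47 mm, and A appears to be down under it. B is still proud at the right, at about (190,130) in the strip. I'll press 1 mm more, lift, shift over B and press.

Call:
{"op": "move_arm", "data": {
  "motion": [
    [[0,0,0.0015],0,0.01],
    [[0,0,0.0015],0,0.01],
    [[0,0,-0.01],0,0.01],
    [[0,0,-0.03],0,0.01],
    [[0,0,-0.038],0,0.01],
    [[0,0.01,-0.038],0,0.01],
    [[0,0.03,-0.038],0,0.01],
    [[0,0.044,-0.038],0,0.01],
    [[0,0.044,-0.038],0,0.01],
    [[0,0.044,-0.03],0,0.01],
    [[0,0.044,-0.025],0,0.01],
    [[0,0.044,-0.025],0,0.01]
  ]
}}

```text
time_s: 9.67
eef_pos: [0.6911, -0.1702, 0.1808]
ee_rot: [-179.9, 0.2, 4.6]
contact_force: [-1.2, -0.2, -3.5]
opening: 0.023
grasp_force: 98.4
```

Call:
{"op": "move_arm", "data": {
  "motion": [
    [[0,0,0.002],0,0.01],
    [[0,0,0.004],0,0.01],
    [[0,0,0.006],0,0.01],
    [[0,0,0.008],0,0.01],
    [[0,0,0.01],0,0.01],
    [[0,0,0.01],0,0.01]
  ]
}}

```text
time_s: 10.17
eef_pos: [0.6936, -0.1711, 0.1767]
ee_rot: [179.9, -0.3, 4.6]
contact_force: [1.4, 1.0, 7.6]
opening: 0.0232
grasp_force: 100.3
```

Call:
{"op": "move_arm", "data": {
  "motion": [
    [[0,0,0.002],0,0.01],
    [[0,0,0.004],0,0.01],
    [[0,0,0.006],0,0.01],
    [[0,0,0.008],0,0.01],
    [[0,0,0.008],0,0.01],
    [[0,0,0.008],0,0.01]
  ]
}}

```text
time_s: 10.67
eef_pos: [0.6924, -0.1707, 0.166]
ee_rot: [180.0, -0.1, 4.6]
contact_force: [-0.0, 0.4, -3.1]
opening: 0.0228
grasp_force: 98.5
```

Call:
{"op": "move_arm", "data": {
  "motion": [
    [[0,0,0.003],0,0.01],
    [[0,0,0.005],0,0.01],
    [[0,0,0.007],0,0.01],
    [[0,0,0.009],0,0.01],
    [[0,0,0.009],0,0.01],
    [[0,0,0.009],0,0.01]
  ]
}}

```text
time_s: 11.17
eef_pos: [0.692, -0.1712, 0.1565]
ee_rot: [180.0, 0.0, 4.6]
contact_force: [-2.1, 0.8, 3.1]
opening: 0.0231
grasp_force: 99.8
```

Call:
{"op": "move_arm", "data": {
  "motion": [
    [[0,0,0.003],0,0.01],
    [[0,0,0.006],0,0.01],
    [[0,0,0.006],0,0.01]
  ]
}}

```text
time_s: 11.42
eef_pos: [0.6934, -0.1716, 0.1562]
ee_rot: [179.9, -0.3, 4.5]
contact_force: [-12.6, 2.8, 38.6]
opening: 0.0228
grasp_force: 104.2
```

Call:
{"op": "move_arm", "data": {
  "motion": [
    [[0,0,-0.01],0,0.01],
    [[0,0,-0.025],0,0.01],
    [[0,-0.02,-0.025],0,0.01],
    [[0,-0.048,-0.025],0,0.01],
    [[0,-0.048,-0.025],0,0.01],
    [[0,-0.048,-0.015],0,0.01],
    [[0,-0.048,-0.008],0,0.01],
    [[0,-0.048,-0.004],0,0.01],
    [[0,-0.048,0],0,0.01],
    [[0,-0.048,0],0,0.01]
  ]
}}

```text
time_s: 12.25
eef_pos: [0.6906, -0.1231, 0.1568]
ee_rot: [-180.0, -0.5, 4.5]
contact_force: [-12.0, 7.1, 50.3]
opening: 0.0231
grasp_force: 106.0
```

Both presses ended on a firm stop at about 45.5 mm. I'll withdraw and check.

Call:
{"op": "move_arm", "data": {
  "motion": [
    [[0,0,-0.01],0,0.01],
    [[0,0,-0.035],0,0.01],
    [[0,0,-0.07],0,0.01],
    [[0,0.01,-0.095],0,0.01],
    [[-0.02,0.03,-0.1],0,0.01],
    [[-0.045,0.055,-0.1],0,0.01],
    [[-0.07,0.085,-0.1],0,0.01],
    [[-0.09,0.105,-0.1],0,0.01],
    [[-0.1,0.116,-0.1],0,0.01],
    [[-0.1,0.116,-0.1],0,0.01],
    [[-0.1,0.116,-0.1],0,0.01]
  ]
}}

```text
time_s: 13.17
eef_pos: [0.5969, -0.2486, 0.2494]
ee_rot: [-180.0, 0.1, 4.4]
contact_force: [-0.5, 0.6, -3.3]
opening: 0.0227
grasp_force: 99.2
```

```bash
python3 -c "
from h import *
look('v3')"
```

```text
[ 0.5969 -0.2486  0.2494] [-1.7999e+02  7.0000e-02  4.3900e+00] [-0.5  0.6 -3.3] [ 0.07 -0.05 -0.  ] 0.02265736043282007 -67.74221941213598
wrist pan_bed [([0.689, -0.141, 0.009], 0.64, [197.0, 100.0])]
wrist ice_1_center [([0.666, -0.189, 0.032], 0.93, [234.0, 123.0])]
scene pan_bed [([0.689, -0.145, 0.01], 0.74, [225.0, 289.0])]
scene ice_1_center [([0.664, -0.19, 0.025], 0.86, [228.0, 262.0]), ([0.696, -0.181, 0.023], 0.52, [214.0, 272.0])]
top pan_bed [([0.692, -0.142, 0.014], 0.61, [248.0, 185.0])]
top ice_1_center [([0.664, -0.187, 0.024], 0.51, [266.0, 190.0])]
wrist crop centre [185  92]
wrist 85 0 200
scene crop centre [221 278]
scene 166 223 110
top crop centre [248 172]
top 193 117 110
```

View pics/v3.png

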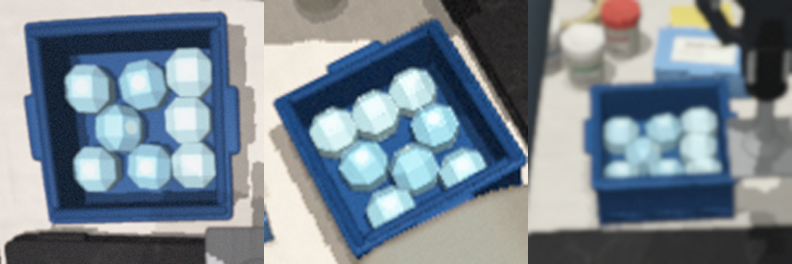

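The last picture shows eight blocks, all separate and none overlapping. The middle ones are at view (120,130) and (187,120). I'll triangulate their heights from two views without any more pictures.

```bash
python3 - <<'E'
from h import *
s,p=wrist(); q=grab_frame('scene')
k=110/264
W=[(120,130),(187,120),(88,89),(142,84),(189,72),(97,169),(150,166),(193,166)]
S=[(363,165),(375,114),(333,131),(None),(413,91),(390,209),(414,167),(462,168)]
# matching by predicted projection of the wrist ray at block top-ish height
cands=[(333,131),(375,114),(413,91),(435,126),(363,165),(414,167),(462,168),(390,209)]
C=np.array([(166+(u-264)*k,223+v*k) for u,v in cands])
for w in W:
    uv=(85+w[0]/1.32,w[1]/1.32); best=[]
    for i,c in enumerate(C):
        for z in np.arange(.02,.075,.001):
            best.append((np.linalg.norm(proj(q,ray(p,uv,z))-c),cands[i],round(z,3),ray(p,uv,z)[:2].round(3).tolist()))
    best.sort(key=lambda b:b[0]); print(w,best[0])
E
```

```text
(120, 130) (np.float64(0.4024663809938933), (414, 167), np.float64(0.037), [0.688, -0.123])
(187, 120) (np.float64(0.24567761356535078), (375, 114), np.float64(0.039), [0.7, -0.178])
(88, 89) (np.float64(0.6342830682923707), (390, 209), np.float64(0.039), [0.718, -0.097])
(142, 84) (np.float64(0.21353621827901126), (363, 165), np.float64(0.039), [0.725, -0.141])
(189, 72) (np.float64(0.11332507944124513), (333, 131), np.float64(0.039), [0.736, -0.178])
(97, 169) (np.float64(0.14875293406875922), (462, 168), np.float64(0.04), [0.656, -0.104])
(150, 166) (np.float64(0.49660420882819895), (435, 126), np.float64(0.037), [0.661, -0.148])
(193, 166) (np.float64(0.26753600664141325), (413, 91), np.float64(0.038), [0.664, -0.185])
```

All eight tops are at the same height within measurement error. I'll take the tamper back to its original bare spot.

Call:
{"op": "move_arm", "data": {
  "motion": [
    [[-0.01,0.01,0],0,0.01],
    [[-0.035,0.03,0],0.04,0.01],
    [[-0.065,0.055,0],0.08,0.01],
    [[-0.095,0.08,0],0.11,0.01],
    [[-0.12,0.1,0],0.11,0.01],
    [[-0.134,0.11,0.01],0.11,0.01],
    [[-0.138,0.113,0.03],0.11,0.01],
    [[-0.138,0.113,0.06],0.11,0.01],
    [[-0.138,0.113,0.085],0.11,0.01],
    [[-0.138,0.113,0.105],0.11,0.01],
    [[-0.138,0.113,0.115],0.11,0.01],
    [[-0.138,0.113,0.115],0.11,0.01]
  ]
}}

```text
time_s: 14.72
eef_pos: [0.4679, -0.3702, 0.1333]
ee_rot: [-179.9, 0.2, -1.7]
contact_force: [0.4, 0.0, -3.2]
opening: 0.0229
grasp_force: 99.0
```

Call:
{"op": "move_arm", "data": {
  "motion": [
    [[0,0.002,0.006],0,0.01],
    [[0,0.002,0.012],0,0.01],
    [[0,0.002,0.016],0,0.01],
    [[0,0.002,0.019],0,0.01],
    [[0,0.002,0.021],0,0.01],
    [[0,0.002,0.022],0,0.01],
    [[0,0.002,0.022],0,0.01],
    [[0,0.002,0.022],0,0.01]
  ]
}}

```text
time_s: 15.38
eef_pos: [0.4693, -0.3725, 0.1135]
ee_rot: [180.0, -0.0, -1.7]
contact_force: [-0.2, 0.3, -3.5]
opening: 0.0228
grasp_force: 99.1
```

Call:
{"op": "move_arm", "data": {
  "motion": [
    [[0,0,0.001],0,0.01],
    [[0,0,0.002],0,0.01],
    [[0,0,0.003],0,0.01],
    [[0,0,0.003],0,0.01],
    [[0,0,0.003],0,0.01]
  ]
}}

```text
time_s: 15.8
eef_pos: [0.4693, -0.3726, 0.1116]
ee_rot: [180.0, -0.0, -1.7]
contact_force: [-3.1, 2.5, 11.2]
opening: 0.0234
grasp_force: 101.2
```

Call:
{"op": "move_arm", "data": {
  "motion": [
    [[0,0,-0.001],0,0.02],
    [[0,0,-0.001],0,0.03],
    [[0,0,-0.001],0,0.04],
    [[0,0,-0.001],0,0.06],
    [[0,0,-0.001],0,0.085],
    [[0,0,-0.001],0,0.085],
    [[0,0,-0.001],0,0.085],
    [[0,0,-0.001],0,0.085]
  ],
  "grip_force": 20
}}

```text
time_s: 16.47
eef_pos: [0.4692, -0.3725, 0.1113]
ee_rot: [-180.0, -0.0, -1.7]
contact_force: [0.6, 0.0, -0.1]
opening: 0.0848
grasp_force: 0.0
```

Call:
{"op": "move_arm", "data": {
  "motion": [
    [[0,0,-0.005],0,0.085],
    [[0,0,-0.02],0,0.085],
    [[0,0,-0.045],0,0.085],
    [[0,0,-0.075],0,0.085],
    [[0,0,-0.1],0,0.085],
    [[0,0,-0.12],0,0.085],
    [[0,0,-0.13],0,0.085],
    [[0,0,-0.13],0,0.085],
    [[0,0,-0.13],0,0.085]
  ]
}}

```text
time_s: 17.22
eef_pos: [0.4691, -0.3724, 0.241]
ee_rot: [180.0, -0.0, -1.7]
contact_force: [-0.1, -0.1, -0.2]
opening: 0.0847
grasp_force: 0.0
```

```bash
python3 - <<'E'
from h import *
s=get_state(); print(s['eef_pos'],s['contact_force'],s['opening'])
q=grab_frame('scene'); t=grab_frame('top'); w=wrist()[1]
for l in ['tamper_grip','tamper_foot','timer_mid','mouse_mid','specimen_pot_5_mid']:
  for n,p in(('scene',q),('top',t),('wrist',w)): print(l,n,[(np.round(d['position'],3).tolist(),round(d['score'],2)) for d in pinpoint(l,p)[:1]])
E
```

```text
[ 0.46907023 -0.37240313  0.24099817] [-0.05521929 -0.11846134 -0.19387394] 0.08470196585652555
tamper_grip scene [([0.466, -0.37, 0.112], 0.91)]
tamper_grip top [([0.465, -0.375, 0.11], 0.93)]
tamper_grip wrist [([0.467, -0.371, 0.109], 0.94)]
tamper_foot scene [([0.472, -0.376, 0.001], 0.55)]
tamper_foot top [([0.468, -0.372, -0.0], 0.91)]
tamper_foot wrist [([0.465, -0.369, 0.0], 0.87)]
timer_mid scene [([0.634, -0.357, 0.036], 0.97)]
timer_mid top [([0.633, -0.354, 0.026], 0.69)]
timer_mid wrist [([0.631, -0.357, 0.034], 0.87)]
mouse_mid scene [([0.329, -0.36, 0.017], 0.86)]
mouse_mid top [([0.324, -0.358, 0.016], 0.96)]
mouse_mid wrist []
specimen_pot_5_mid scene [([0.703, -0.328, 0.032], 0.55)]
specimen_pot_5_mid top [([0.701, -0.327, 0.03], 0.58)]
specimen_pot_5_mid wrist [([0.467, -0.369, 0.003], 0.68)]
```

The tamper stands upright at its old spot, the bystanders have not moved, and the gripper is clear of everything.

```bash
python3 -c "
from bench import *
print(sign_off())"
```

```text
the job is handed in; nothing more can be done
None
```

I pressed the ice down with the tamper until all eight blocks lay in one level layer in the pan, then stood the tamper upright back in its original spot, let go, and handed the job in at about 17 s; the timer, mouse and specimen pot 5 read as unmoved.

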